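# Check a plaster sample with a pen hardness gauge

### The job

Pull the yellow pen-shaped hardness gauge up out of its grey stand and press its steel tip gently on the plaster inside the blue ring, with the gauge square to the sloping plaster face and its sprung tip pushed in about half-way. Finish while still holding it there like that, in the gripper; keep the gauge off the sample with the orange ring and do not disturb the glue stick, tape roll or bulldog clip.

Things in the scene. Friction and masses are not known exactly. Their poses are not given: they have to be found in the camera images.
- probe: hardness gauge, loose, about 90 g, round, upright in the stand. Origin: nose (low end of the barrel), z along it to the cap. z 0-60 mm steel barrel, 16 mm diameter, in the bore; 60-66 black collar, 29 mm diameter, resting on the stand's rim; 66-126 yellow grip, 18 mm diameter (take it at about z = 98 mm); 126-134 black cap. The thin sprung tip sticks out 13 mm below the nose.
- probe_tip (a point): the very end of the gauge's sprung steel tip (5 mm thick, rounded); 13 mm below the nose on the gauge's axis when not pressed; moves with the tip; z axis as the gauge's.
- plunger (a joint): how far the sprung tip is pushed into the gauge, m: 0 free, 0.012 fully in (stop). Spring 400 N/m, so half-way (0.006) takes about 2.4 N.
- stand: grey round stand, fixed to the desk, 56 mm in diameter and 85 mm high on an 84 mm foot, with a vertical bore 22 mm wide open at the top. Origin: centre of its underside, z up. The gauge's collar rests on the rim, so its nose hangs 25 mm above the desk; raise the gauge 75 mm or more to clear the rim.
- sample_blue: blue-ringed sample block, fixed: dark base plate 110 x 100 mm under a tilted square aluminium tray (94 x 96 mm) with a white plaster disc 68 mm across, 14 mm thick. Disc face slopes 20 degrees, its normal leaning to the block's -x (roughly to the robot); face centre 58 mm above the desk, disc's high edge 70 mm. Origin: centre of the underside, z up.
- spot_blue (a point): the blue ring printed in the middle of that block's plaster face (ring 26 mm outside, 18 mm inside diameter). Origin: ring centre on the plaster surface; z axis is the face's outward normal (20 degrees from vertical), y level, -x down the slope.
- sample_orange: orange-ringed sample block, fixed: dark base plate 110 x 100 mm under a tilted square aluminium tray (94 x 96 mm) with a white plaster disc 68 mm across, 14 mm thick. Disc face slopes 20 degrees, its normal leaning to the block's -x (roughly to the robot); face centre 58 mm above the desk, disc's high edge 70 mm. Origin: centre of the underside, z up.
- spot_orange (a point): the orange ring printed in the middle of that block's plaster face (ring 26 mm outside, 18 mm inside diameter). Origin: ring centre on the plaster surface; z axis is the face's outward normal (20 degrees from vertical), y level, -x down the slope. Not to be touched.
- glue_stick: loose glue stick, yellow with a white cap, standing, 22 mm in diameter, 90 mm high; origin under its centre. Leave alone.
- tape_roll: loose roll of brown tape lying flat, 96 mm across, 48 mm high; origin under its centre. Leave alone.
- bulldog_clip: loose black bulldog clip standing with its steel wire handles up, 32 x 21 x 34 mm; origin under its centre. Leave alone.

How it is judged:
By the outcome, as a careful person would: the job done as asked, in the order asked, and still so for the second after the job is handed in, while the arm keeps its last pose, push and grip.
It also fails if it takes over 35 s, if anything falls off the work surface, if the arm or the gripper's body presses on something with over 40 N, if the wrist force passes 120 N, or if a joint passes its speed limit or range.

### The arm

A 6-joint arm with a two-finger parallel gripper is mounted at the origin on a cart in front of the work surface, level with it; the furniture and walls round the work are solid. World frame = base frame: x ahead of the robot, y to its left, z up, the work surface at z = 0. Lengths are in mm, angles in rad, forces in N, time in s.
With the tool pointing down it reaches from about 350 to 775 mm from the base axis. Payload 7.3 kg.
Tool frame: the origin (TCP) lies at the very end of the fingers, on their centre line; the grasp point (between the pads) lies behind it (bot.grip_point_offset is the z of the grasp point in the tool frame, in mm); z points along the fingers, y is the line along which they close (so a half turn about z gives the same grasp; the last joint's range is limited). The gripper opens to 92 mm and grips with 3 to 60 N. Pads are 19 mm wide; open, the fingers measure 130 mm over their backs; the gripper's body (75 mm by 190 mm) begins 47 mm behind the grasp point.
Start: joints at [-1.486, 0.342, 1.524, -0, 1.275, -0.146], TCP at [120.119, -511.093, 226.741] pointing down, gripper open.
Joint ranges: [-2.53, 2.53], [-0.77, 2.02], [0.04, 2.7], [-1, 4.14], [0.28, 2.66], [-3.11, 3.11]. Speed limits (rad/s): [2.57, 2.57, 3.14, 3.14, 3.14, 3.14].

### API

Orientations are given as [roll, pitch, yaw] about the fixed x, y, z axes, in that order (R = Rz(yaw) Ry(pitch) Rx(roll)).
In Python, from plant import bot gives the robot as it stands. The module is installed in compiled form; this text tells all that it offers.
- The arm moves only by the shell command python3 -m crank 'ROWS'. ROWS is JSON, a list that holds one entry, the list of rows, each a list of 5 numbers: the opening, from 0 (shut) to 1 (fully open), then the shift along the tool's x, y, z in cm, then the turn about the tool's z in degrees. In form: [[[claw, x, y, z, turn], ...]]. A call has exactly 10 rows; each row is the pose to reach, as a shift and turn from the pose commanded when the call began, along the tool's axes at that moment; what a row does not reach only later rows make up. A row lasts 1/10 s, in which the tool goes at most 50 mm and 8.59 degrees, less where a joint would pass 70% of its speed; a pose out of reach is approached as far as the arm can. A call with a gripper value outside its range is refused whole. The fingers move at their own pace and stop on an object; the grip force is fixed at half the most. Time passes only in rows, so rows that repeat a pose let the fingers close, or fill a call up. It gives the time, the measured TCP pose, the force, the opening and the grip force at its end, in the units of the state.
- bot.get_obs(): the state, without advancing time (a new reading comes with each control period).
- bot.capture(name): name is "scene" or "top" or "wrist"; returns (picture, depth): 480x640x3 uint8, red, green, blue; 480x640 float32, mm along the optical axis (not along the pixel's ray), 0 where there is no reading.
- bot.calibration(name): a dict with "vertical_fov" (degrees; the focal length in pixels is half the picture's height over the tangent of half this angle, whatever the lens; pixels are square), "cx", "cy" (the principal point, pixels), "rvec" (rotation vector, rad) and "tvec" (3), from world to camera coordinates, as OpenCV has them; the wrist camera has in their place "tool_from_camera" (4x4, takes a point from camera to tool coordinates, whose origin is the TCP and whose axes are the flange's). Camera axes: x right, y down, z forward; pixel columns grow to the right and rows downward; lengths in mm; the calibration is good to about 2 mm. A picture is of the moment at which its call begins: read the wrist's pose just before it. calibration takes no time and is no camera call.
- bot.close_job(): hands the job in; it is judged then, once.
The state is a dict: "time": time; "joint_positions": joint angles; "dq": joint speeds; "tau": joint torques, N m; "tool_pos": TCP position; "tcp_rot": TCP orientation; "contact_force": force on the tool from outside, world axes, zero at the start; "moment": the same for the moment, N m; "grip_width": finger opening in mm; "finger_force": force on a finger pad.
Only numpy, scipy, OpenCV 4.12 (cv2) and the standard library are available. Lean on these libraries where they do the work, as an engineer would, in place of code of your own. Each camera call takes 0.05 s, during which the arm holds its last target. There are 200 camera calls.

## Working session

There is one attempt and no reset: what is moved stays moved. The work goes in short steps, Python scripts to look and compute and a shell command to move; the robot and the scene stay as the last step left them, time stands still between calls to the robot, and variables do not carry over. Pictures are saved under pics/ and viewed, at most 10 in all, crops included, and the job is handed in when it is done.

```bash
mkdir -p pics
cat > h.py <<'E'
import numpy as np, cv2
from scipy.spatial.transform import Rotation as R
from plant import bot
def cam(n):
    c=bot.calibration(n); f=240/np.tan(np.radians(c["vertical_fov"])/2)
    K=np.array([[f,0,c["cx"]],[0,f,c["cy"]],[0,0,1]])
    if n=="wrist":
        o=bot.get_obs(); T=np.eye(4); T[:3,:3]=R.from_euler("xyz",o["tcp_rot"]).as_matrix(); T[:3,3]=o["tool_pos"]
        return K,T@np.array(c["tool_from_camera"])
    W=np.eye(4); W[:3,:3]=cv2.Rodrigues(np.array(c["rvec"],float))[0]; W[:3,3]=np.ravel(c["tvec"])
    return K,np.linalg.inv(W)
def pts(K,T,d):
    v,u=np.mgrid[:480,:640]; p=np.stack([(u-K[0,2])/K[0,0]*d,(v-K[1,2])/K[1,1]*d,d],-1)
    return p@T[:3,:3].T+T[:3,3]
def plane(K,T,uv,z):
    r=T[:3,:3]@np.array([(uv[0]-K[0,2])/K[0,0],(uv[1]-K[1,2])/K[1,1],1]); return T[:3,3]+r*(z-T[2,3])/r[2]
def shot(n,save=None):
    K,T=cam(n); im,d=bot.capture(n)
    if save: cv2.imwrite("pics/"+save,im[:,:,::-1])
    return K,T,im,d,pts(K,T,d)
E
python3 - <<'E'
from h import *
for n in ("scene","top"):
    K,T,im,d,P=shot(n,n+"1.png"); np.savez(n+"1.npz",K=K,T=T,im=im,d=d,P=P); print(n,K[0,0],T[:3,3],T[:3,2],(d>0).mean())
print(bot.get_obs(),bot.grip_point_offset)
c=bot.calibration("wrist"); print(c)
E
```

```text
scene 578.5475747411464 [ 45.00953472 868.95645521 591.51136193] [ 0.38280868 -0.80891977 -0.44621331] 0.995068359375
top 472.9825613224393 [ 409.37483476 -102.43866422  898.73650288] [ 0.14642078  0.0087131  -0.98918403] 0.9959407552083334
{'time': 0.1, 'joint_positions': array([-1.48598969e+00,  3.42646543e-01,  1.52490479e+00,  4.68199692e-06,
        1.27538030e+00, -1.46000537e-01]), 'dq': array([-0.00044139, -0.00088871, -0.00196661, -0.00117746, -0.00070608,
       -0.00164849]), 'tau': array([ 1.41577493e-03, -4.32004380e+01, -2.44694084e+01,  7.19099189e-02,
        5.25669276e-02, -5.29134206e-05]), 'tool_pos': array([ 120.09366273, -510.72099505,  226.12365595]), 'tcp_rot': array([-3.14026857e+00, -1.99227989e-04,  2.30805676e-01]), 'contact_force': array([-0.95098727, -0.38030543, -0.47684428]), 'moment': array([-0.03300992,  0.06769559,  0.00977433]), 'finger_force': 0.0, 'grip_width': 91.49652766994886} -18.8
{'vertical_fov': 65.88084881021233, 'cx': 323.8673012613736, 'cy': 236.31406211649272, 'tool_from_camera': array([[ 1.22649609e-04, -9.64089820e-01, -2.65576360e-01,
         7.16143150e+01],
       [ 9.99999991e-01,  1.02172105e-04,  9.09212010e-05,
        -8.20573404e-01],
       [-6.05217087e-05, -2.65576369e-01,  9.64089824e-01,
        -1.57533856e+02],
       [ 0.00000000e+00,  0.00000000e+00,  0.00000000e+00,
         1.00000000e+00]])}
```

View pics/scene1.png

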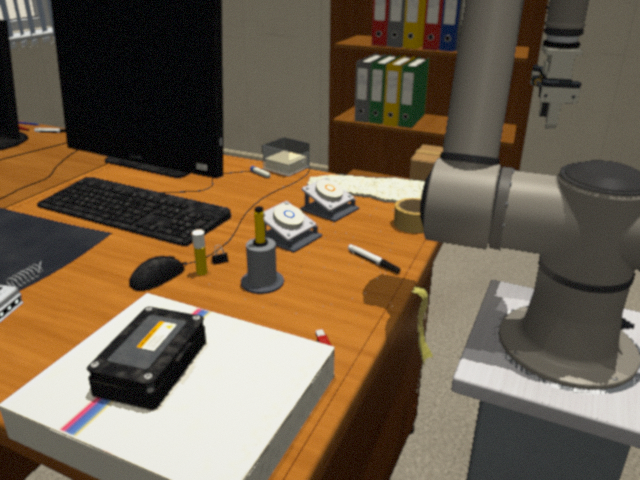

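View pics/top1.png

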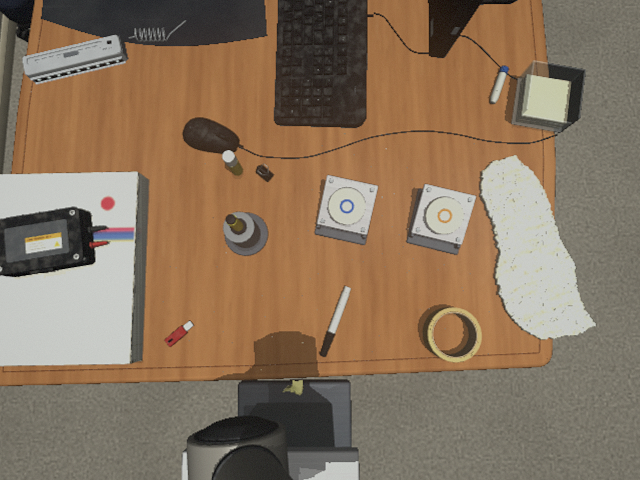

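The scene view shows the gauge at about (262,225) and the blue ring at (290,214). In the top view the gauge is at (237,222), the blue ring at (347,206) and the orange ring at (445,215). Next I'll measure these.

```bash
cat > m.py <<'E'
from h import *
D={n:np.load(n+"1.npz") for n in ("scene","top")}
def blob(n,lo,hi,box):
    im=D[n]["im"]; m=cv2.inRange(cv2.cvtColor(im,cv2.COLOR_RGB2HSV),lo,hi); k=np.zeros_like(m); x0,y0,x1,y1=box; k[y0:y1,x0:x1]=1; m=m*k
    ys,xs=np.nonzero(m); return m,np.array([(xs.min()+xs.max())/2,(ys.min()+ys.max())/2]),len(xs),(xs.min(),xs.max(),ys.min(),ys.max())
for n,box in(("top",(330,190,362,222)),("scene",(278,203,302,225))):
    m,c,k,b=blob(n,(100,80,60),(130,255,255),box); d=D[n]; P=d["P"]
    print(n,"blue",c,k,b,"plane58",plane(d["K"],d["T"],c,58),"depthmean",P[m>0].mean(0))
    # plaster plane
    r=16 if n=="top" else 12
    v,u=np.mgrid[:480,:640]; w=np.hypot(u-c[0],v-c[1])<r
    Q=P[w]; q=Q.mean(0); nn=np.linalg.svd(Q-q)[2][2]; nn*=np.sign(nn[2]); print(" normal",nn,"tilt",np.degrees(np.arccos(nn[2])),"leandir",np.degrees(np.arctan2(nn[1],nn[0])),q)
# base plate yaw (top): points of tray via depth
P=D["top"]["P"]; im=D["top"]["im"]
box=np.zeros((480,640),bool); box[165:255,305:390]=1
m=(box&(P[...,2]>12)).astype(np.uint8); cs=max(cv2.findContours(m,0,1)[0],key=cv2.contourArea); 
Q=np.array([P[y,x] for x,y in cs[:,0]])[:,:2].astype(np.float32); print("rect",cv2.minAreaRect(P[m>0][:,:2].astype(np.float32)),cv2.minAreaRect(cs))
# stand / gauge
for n,box in(("top",(215,205,275,260)),("scene",(235,200,290,295))):
    P=D[n]["P"]; x0,y0,x1,y1=box; S=P[y0:y1,x0:x1].reshape(-1,3)
    for a,b in((30,75),(78,100),(104,150),(152,165)):
        s=S[(S[:,2]>a)&(S[:,2]<b)]
        if len(s): print(n,a,b,len(s),np.percentile(s,[5,50,95],axis=0).round(1).tolist())
E
python3 m.py
python3 -c "
import cv2;a=cv2.imread('pics/top1.png')[140:270,200:400];cv2.imwrite('pics/c.png',cv2.resize(a,None,fx=4,fy=4,interpolation=2))"
```

```text
top blue [346.5 206. ] 64 (np.int64(340), np.int64(353), np.int64(200), np.int64(212)) plane58 [ 586.0940197  -143.17512621   58.        ] depthmean [ 586.10804306 -142.6030301    58.04061537]
 normal [ 0.960716   -0.18795823  0.20419715] tilt 78.21749518152647 leandir -11.069746151454456 [ 584.94202184 -142.93050992   63.01953291]
scene blue [288.5 213.5] 2 (np.int64(284), np.int64(293), np.int64(212), np.int64(215)) plane58 [ 586.54398668 -143.56180636   58.        ] depthmean [ 584.33381566 -139.45864883   60.16008205]
 normal [-0.26638421 -0.34938754  0.89831386] tilt 26.06269030722689 leandir -127.32305310417469 [ 590.69386937 -151.6412451    54.13461064]
rect ((522.8457641601562, -128.91995239257812), (95.89763641357422, 233.03997802734375), 76.9273452758789) ((346.7646789550781, 206.058837890625), (52.28023910522461, 54.88340377807617), 12.528807640075684)
top 30 75 146 [[518.4, 19.8, 35.3], [528.0, 26.5, 54.2], [554.6, 52.7, 72.9]]
top 78 100 615 [[522.1, 23.6, 82.1], [540.0, 41.5, 85.0], [568.2, 69.4, 91.7]]
top 104 150 73 [[537.8, 38.1, 106.0], [540.4, 41.0, 127.6], [549.3, 49.0, 148.0]]
top 152 165 91 [[539.2, 39.8, 153.7], [545.7, 46.1, 158.3], [552.8, 53.4, 160.4]]
scene 30 75 1299 [[517.3, -154.6, 33.1], [570.0, -92.6, 53.8], [625.8, 76.2, 70.6]]
scene 78 100 403 [[518.2, 33.8, 79.3], [537.5, 58.1, 85.2], [564.5, 75.3, 95.8]]
scene 104 150 220 [[535.7, 46.7, 107.1], [540.4, 54.8, 126.9], [550.5, 58.9, 147.4]]
scene 152 165 53 [[536.5, 43.9, 153.4], [542.1, 53.2, 158.3], [549.8, 57.3, 160.3]]
```

View pics/c.png

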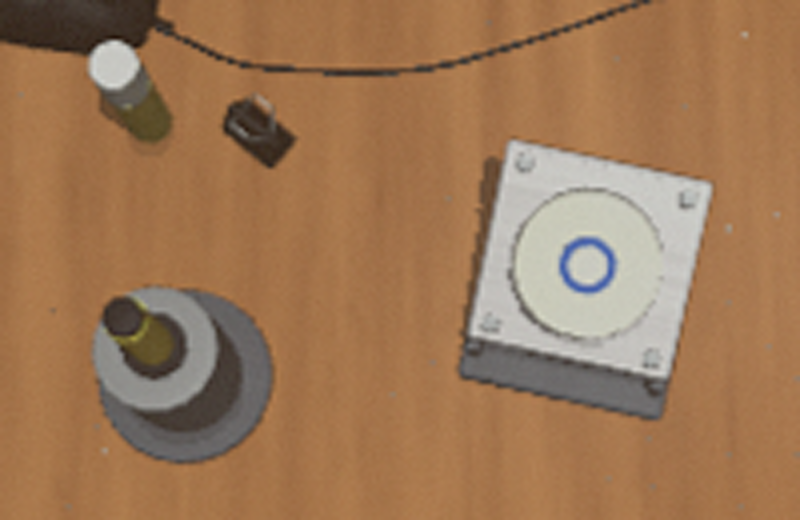

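The crop shows the cap at (127,317), the ring at (588,265) and the tray's high edge running from (510,140) to (712,182), which puts the block yaw near -11.7°. The gauge is at about (545.5, 46.5). I'll move above it.

```bash
python3 -m crank '[[[1,5,-4,0.5,3],[1,10,-8,1,6],[1,15,-12,1.5,9],[1,20,-16,2,12],[1,24,-20,2,15],[1,28,-23.5,2,18],[1,32,-27,2,21],[1,36,-30,2,24],[1,40,-33.3,2,24.8],[1,44,-36.5,2,24.8]]]'
python3 - <<'E'
from h import *
d=np.load("top1.npz")
c=np.array([[510,140],[712,182],[470,340],[666,378]])/4+[200,140]
p=[plane(d["K"],d["T"],q,z) for q,z in zip(c,(68,68,40,40))]
e=p[0]-p[1];print(np.degrees(np.arctan2(-e[0],e[1])),np.degrees(np.arctan2(*((p[0]-p[2])[[1,0]]))),np.degrees(np.arctan2(*((p[1]-p[3])[[1,0]]))),np.mean(p,0))
e=p[2]-p[3];print(np.degrees(np.arctan2(-e[0],e[1])))
P=d["P"];v,u=np.mgrid[:480,:640];w=(np.hypot(u-346.5,v-206)<15)
Q=P[w];Q=Q[(Q[:,2]>40)&(Q[:,2]<75)];A=np.c_[Q[:,:2]-[586,-143],np.ones(len(Q))];s=np.linalg.lstsq(A,Q[:,2],rcond=None)[0];print(len(Q),s,np.degrees(np.arctan(np.hypot(*s[:2]))),np.degrees(np.arctan2(s[1],s[0])))
E
```

```text
time: 1.1
tool_pos: [421.4, -110.5, 206.8]
tcp_rot: [3.141, 0.0, -0.202]
contact_force: [-0.4, -0.6, 0.2]
grip_width: 92.0
finger_force: 0.0
-12.679353005075244 -12.413514764985086 -13.332783552688612 [ 588.3902866  -144.80225103   54.        ]
-11.64259697704718
694 [ 0.3587209  -0.08387576 57.75600105] 20.223610257831794 -13.160409736083267
```

```bash
python3 -m crank '[[[1,2.5,-4.5,0,1],[1,5,-9,0,1.1],[1,5.85,-11.5,0,1.1],[1,5.85,-11.5,0,1.1],[1,5.85,-11.5,0,1.1],[1,5.85,-11.5,0,1.1],[1,5.85,-11.5,0,1.1],[1,5.85,-11.5,0,1.1],[1,5.85,-11.5,0,1.1],[1,5.85,-11.5,0,1.1]]]'
python3 - <<'E'
from h import *
K,T,im,d,P=shot("wrist","w1.png")
o=bot.get_obs();print(o["tool_pos"],o["tcp_rot"])
S=P.reshape(-1,3);S=S[(np.hypot(S[:,0]-545.5,S[:,1]-46.5)<32)&(d.ravel()>0)]
for a,b in((80,89),(89.5,93),(100,148),(154,165)):
    s=S[(S[:,2]>a)&(S[:,2]<b)]
    if len(s): print(a,b,len(s),np.percentile(s,[2,50,98],axis=0).round(1).tolist())
E
```

```text
time: 2.1
tool_pos: [501.0, -12.0, 207.0]
tcp_rot: [3.141, -0.0, -0.222]
contact_force: [-0.4, -0.2, 0.5]
grip_width: 91.8
finger_force: 0.0
[501.03119634 -11.86826323 206.93755846] [ 3.14149179e+00 -1.56376901e-04 -2.21708328e-01]
80 89 2564 [[520.5, 23.8, 82.4], [552.0, 42.4, 84.5], [571.5, 72.1, 86.2]]
89.5 93 440 [[533.1, 36.3, 89.6], [550.5, 43.7, 90.6], [559.7, 58.8, 92.3]]
100 148 562 [[539.4, 40.5, 101.3], [549.2, 41.8, 127.1], [555.4, 49.1, 147.2]]
154 165 702 [[539.3, 41.5, 155.0], [546.9, 48.5, 158.4], [554.2, 56.3, 159.8]]
```

View pics/w1.png

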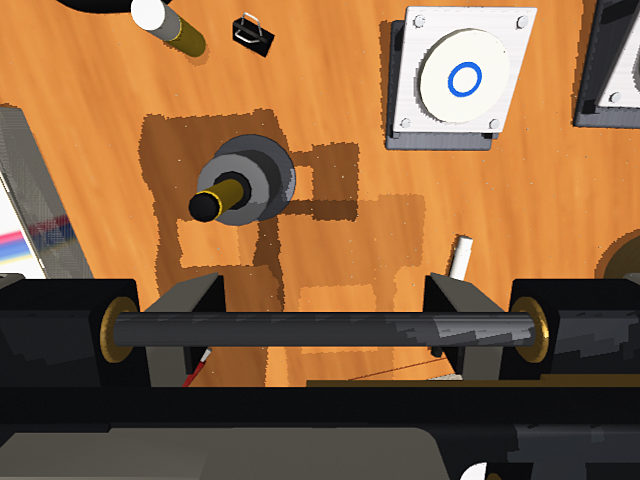

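The cap is at (205,206) in the wrist view, and the world fit puts it at (546.3, 47.8). I'll descend over it and grip.

```bash
python3 -m crank '[[[1,1.6,-3.4,0,0],[1,3.1,-6.8,0,0],[1,3.1,-6.8,1,0],[1,3.1,-6.8,5,0],[1,3.1,-6.8,9,0],[1,3.1,-6.8,10.2,0],[1,3.1,-6.8,10.2,0],[0,3.1,-6.8,10.2,0],[0,3.1,-6.8,10.2,0],[0,3.1,-6.8,10.2,0]]]'
```

```text
time: 3.15
tool_pos: [547.2, 47.8, 106.5]
tcp_rot: [-3.141, -0.003, -0.221]
contact_force: [-0.1, -0.3, 0.5]
grip_width: 72.3
finger_force: 0.0
```

```bash
python3 -m crank '[[[0,0,0,0,0],[0,0,0,0,0],[0,0,0,0,0],[0,0,0,0,0],[0,0,0,0,0],[0,0,0,0,0],[0,0,0,0,0],[0,0,0,0,0],[0,0,0,0,0],[0,0,0,0,0]]]'
python3 - <<'E'
from h import *
K,T,im,d,P=shot("wrist","w2.png"); print(bot.get_obs()["tool_pos"],bot.get_obs()["contact_force"])
shot("scene","s2.png")
E
```

```text
time: 4.15
tool_pos: [546.2, 47.9, 104.8]
tcp_rot: [3.141, 0.0, -0.221]
contact_force: [0.5, 0.1, -1.0]
grip_width: 17.5
finger_force: 30.0
[546.19310543  47.95006068 104.76179112] [-0.00764989  0.10708385 -0.94594123]
```

View pics/w2.png

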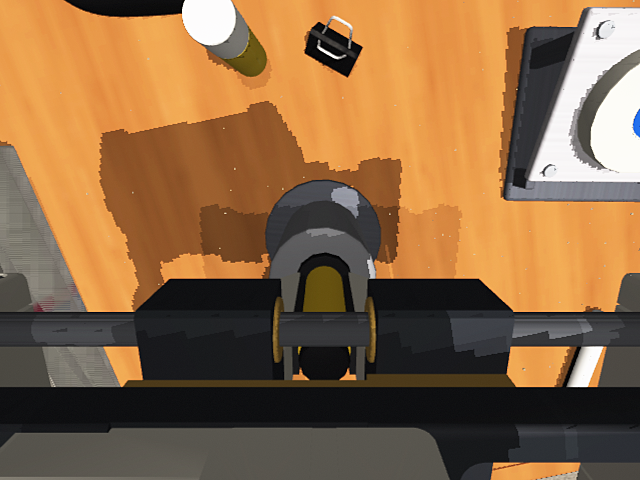

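The gauge is gripped, at about (322,310), midway between the pads. The moves can't tilt the tool, so I'll raise the gauge part-way and lean it against the bore rim. That swivels it about 20° in the pads.

```bash
python3 -m crank '[[[0,0,0,-2,0],[0,0,0,-4,0],[0,-0.4,0,-4,0],[0,-0.9,0,-4,0],[0,-1.4,0,-4,0],[0,-1.9,0,-4,0],[0,-2.4,0,-4,0],[0,-2.9,0,-4,0],[0,-3.2,0,-4,0],[0,-3.2,0,-4,0]]]'
cat > ang.py <<'E'
from h import *
import sys
# gauge axis from wrist depth: yellow grip + collar, in tool frame
def meas(save=None):
    K,T,im,d,P=shot("wrist",save); o=bot.get_obs()
    Rm=R.from_euler("xyz",o["tcp_rot"]).as_matrix(); L=(P-o["tool_pos"])@Rm
    hsv=cv2.cvtColor(im,cv2.COLOR_RGB2HSV); m=(cv2.inRange(hsv,(22,120,60),(34,255,255))>0)&(np.abs(L[...,1])<12)&(L[...,2]>-50)&(L[...,2]<30)&(np.abs(L[...,0])<60)&(d>0)
    Q=L[m]; Q=Q[np.abs(Q[:,1]-np.median(Q[:,1]))<2.5]  # ridge line
    s=np.polyfit(Q[:,2],Q[:,0],1); r=Q[:,0]-np.polyval(s,Q[:,2]); Q=Q[abs(r)<2]; s=np.polyfit(Q[:,2],Q[:,0],1)
    print("n",m.sum(),len(Q),"z",Q[:,2].min().round(1),Q[:,2].max().round(1),"tilt",np.degrees(np.arctan(s[0])).round(2),"x0",s[1].round(1),"yspan",np.percentile(L[m][:,1],[2,98]).round(1))
    print(o["time"],o["tool_pos"].round(2),o["tcp_rot"].round(4),o["contact_force"].round(2),o["grip_width"])
    return L,im,d
if __name__=="__main__": meas(sys.argv[1] if len(sys.argv)>1 else None)
E
python3 ang.py w3.png
python3 - <<'E'
from h import *
shot("scene","s3.png");import cv2
a=cv2.imread("pics/s3.png")[130:310,180:380];b=cv2.resize(a,(660,594),interpolation=2)
cv2.imwrite("pics/s3c.png",b)
E
```

```text
time: 5.25
tool_pos: [515.2, 55.0, 144.2]
tcp_rot: [-3.141, -0.001, -0.221]
contact_force: [5.3, -0.9, -1.4]
grip_width: 17.1
finger_force: 30.0
n 2814 870 z -38.0 11.1 tilt 15.81 x0 20.3 yspan [-9.2  7.4]
5.3 [515.28  55.   144.22] [-3.1415e+00 -9.0000e-04 -2.2120e-01] [ 5.63  0.01 -2.67] 17.19228485163984
```

View pics/s3c.png

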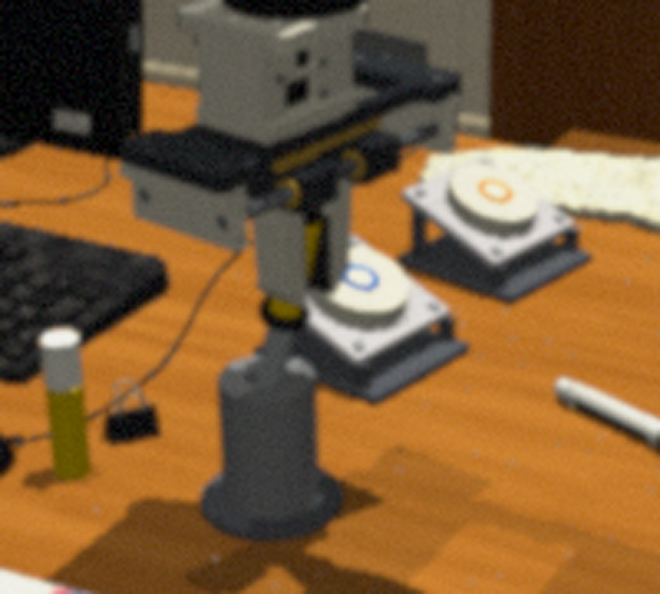

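The scene crop shows the gauge leaning in the bore, with its collar at about (283,310) and well above the rim. The tilt measures 15.8°, so I'll go further.

```bash
python3 -m crank '[[[0,-0.2,0,0,0],[0,-0.4,0,0,0],[0,-0.6,0,0,0],[0,-0.8,0,0,0],[0,-0.8,0,0,0],[0,-0.8,0,0,0],[0,-0.8,0,0,0],[0,-0.8,0,0,0],[0,-0.8,0,0,0],[0,-0.8,0,0,0]]]'
python3 ang.py w4.png
```

```text
time: 6.35
tool_pos: [507.2, 56.7, 144.8]
tcp_rot: [3.141, 0.0, -0.221]
contact_force: [4.1, 0.6, -2.0]
grip_width: 17.2
finger_force: 30.0
n 3132 956 z -38.2 8.8 tilt 20.31 x0 23.9 yspan [-9.2  7.3]
6.4 [507.19  56.69 144.82] [ 3.1414e+00  1.0000e-04 -2.2130e-01] [ 3.66 -0.32 -0.68] 17.422117614600857
```

```bash
python3 -m crank '[[[0,0,0,-0.5,0],[0,0,0,-1,0],[0,0,0,-1.5,0],[0,0,0,-2,0],[0,0,0,-2.5,0],[0,0,0,-3,0],[0,0,0,-4.5,0],[0,0,0,-6,0],[0,0,0,-6,0],[0,0,0,-6,0]]]'
python3 ang.py w5.png
```

```text
time: 7.4
tool_pos: [507.1, 56.7, 204.7]
tcp_rot: [3.142, -0.0, -0.221]
contact_force: [0.4, 0.7, -2.9]
grip_width: 17.5
finger_force: 30.0
n 3092 951 z -38.1 8.8 tilt 19.71 x0 23.9 yspan [-9.2  7.3]
7.45 [506.83  56.73 204.27] [ 3.1413e+00  9.0000e-04 -2.2120e-01] [ 0.22 -1.76 -0.49] 17.234390428704053
```

View pics/w5.png

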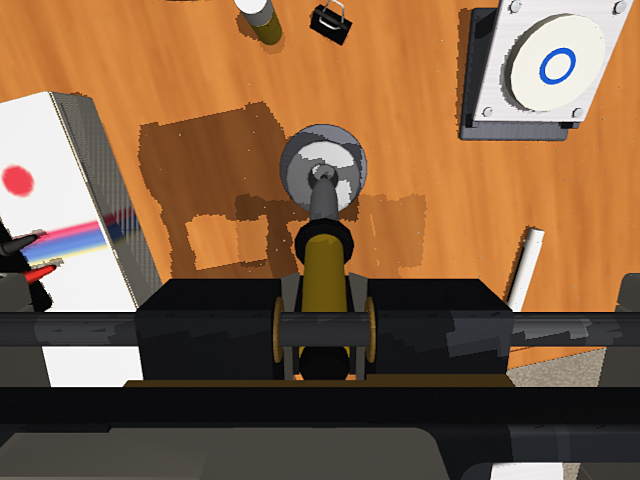

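The gauge is clear of the stand and holds a tilt of about 19.7°. The tip is at roughly (327,176). I'll move over the blue ring with a 40 mm standoff along its normal and measure both in the wrist camera.

```bash
python3 -m crank '[[[0,0.8,2.2,0,0],[0,2,6,0,0],[0,3.2,10,0,0],[0,4.5,13.5,0,0],[0,5.5,16,1,0],[0,6.2,17.3,1.7,0],[0,6.2,17.8,2.2,0],[0,6.2,17.8,2.2,0],[0,6.2,17.8,2.2,0],[0,6.2,17.8,2.2,0]]]'
cat > rel.py <<'E'
from ang import *
L,im,d=meas("w6.png"); o=bot.get_obs()
K,_=cam("wrist"); C=np.array(bot.calibration("wrist")["tool_from_camera"])
hsv=cv2.cvtColor(im,cv2.COLOR_RGB2HSV)
blue=(cv2.inRange(hsv,(100,130,60),(130,255,255))>0)&(L[...,2]>60)&(d>0); print("blue",blue.sum())
ys,xs=np.nonzero(blue); print("px",xs.min(),xs.max(),ys.min(),ys.max())
e=cv2.fitEllipse(np.stack([xs,ys],1).astype(np.float32)); print("ellipse",e); 
q0=L[blue].mean(0)
w=(np.linalg.norm(L-q0,axis=-1)<28)&(d>0)
Q=L[w]
s=None
for _ in range(4):
    A=np.c_[Q[:,:2]-q0[:2],np.ones(len(Q))]; s=np.linalg.lstsq(A,Q[:,2],rcond=None)[0]; r=abs(A@s-Q[:,2]); Q=Q[r<2]
n=np.array([s[0],s[1],-1]); n/=np.linalg.norm(n); print("face normal(tool)",n,"tiltx",np.degrees(np.arctan2(n[0],-n[2])),"tilty",np.degrees(np.arctan2(n[1],-n[2])),len(Q))
r=C[:3,:3]@np.array([(e[0][0]-K[0,2])/K[0,0],(e[0][1]-K[1,2])/K[1,1],1]); t=C[:3,3]
p0=np.array([q0[0],q0[1],s[2]]); ring=t+r*((p0-t)@n)/(r@n); print("ring(tool)",ring, "world",o["tool_pos"]+R.from_euler("xyz",o["tcp_rot"]).as_matrix()@ring)
# gauge lateral lean: y mid of the visible yellow and barrel by z slices
m=(abs(L[...,1])<14)&(d>0)&(abs(L[...,0]-(24+.36*L[...,2]))<8)
for a in range(-10,85,6):
    S=L[m&(L[...,2]>a)&(L[...,2]<a+6)]
    if len(S)>20: print(a+3,len(S),"y",np.percentile(S[:,1],[3,97]).round(1),"xmax",np.percentile(S[:,0],95).round(1))
E
python3 rel.py; python3 -c "
import cv2;a=cv2.imread('pics/w6.png')[60:290,220:480];cv2.imwrite('pics/w6c.png',cv2.resize(a,None,fx=2.5,fy=2.5,interpolation=2))"
```

```text
time: 8.45
tool_pos: [528.8, -129.3, 183.3]
tcp_rot: [-3.142, -0.0, -0.22]
contact_force: [0.5, 0.3, -1.0]
grip_width: 17.4
finger_force: 30.0
n 3105 944 z -38.2 10.3 tilt 19.53 x0 23.3 yspan [-9.3  7.3]
8.5 [ 528.85 -129.5   183.36] [ 3.1416e+00 -7.0000e-04 -2.1980e-01] [-1.1   0.33 -1.42] 17.79347935161739
blue 406
px 307 340 135 167
ellipse ((323.6959228515625, 151.12037658691406), (29.16740608215332, 30.128192901611328), 94.20977020263672)
face normal(tool) [-0.33752924 -0.00339242 -0.94130893] tiltx -19.72653129394507 tilty -0.2064896706088907 4074
ring(tool) [ 59.13806739  -0.94292062 125.54322   ] world [ 586.85814853 -141.49192904   57.85499701]
-7 355 y [-9.2  6.8] xmax 21.8
-1 326 y [-9.3  6.8] xmax 23.8
5 495 y [-9.2  6.8] xmax 31.3
11 818 y [-13.1  11.3] xmax 32.5
23 45 y [-5.5  2.9] xmax 31.7
29 160 y [-7.6  4.9] xmax 33.3
35 164 y [-7.9  5.5] xmax 35.4
41 158 y [-8.2  5.6] xmax 37.6
47 134 y [-8.2  5.2] xmax 39.5
53 142 y [-8.2  5.8] xmax 41.9
59 85 y [-7.9  5.2] xmax 43.4
65 53 y [-6.6  4.2] xmax 44.6
71 28 y [-5.9  2.9] xmax 45.2
```

View pics/w6c.png

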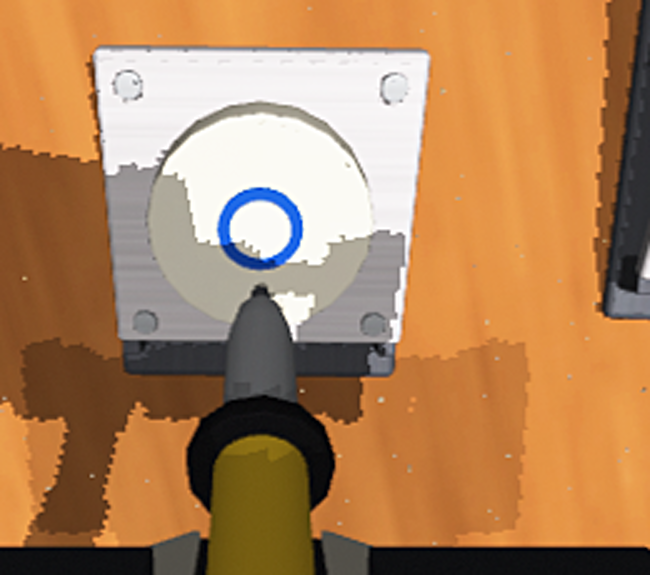

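The crop shows the dark tip at (261,290) pointing at the ring, which is at (261,228). In the same camera the gauge tilts 19.5° and the face 19.7°, with a lateral offset under 0.5 mm and a gap of about 42 mm. I'll approach along the axis.

```bash
python3 -m crank '[[[0,0.3,0.02,0.85,0],[0,0.6,0.02,1.7,0],[0,0.85,0.02,2.4,0],[0,1.05,0.02,2.95,0],[0,1.15,0.02,3.25,0],[0,1.24,0.02,3.5,0],[0,1.24,0.02,3.5,0],[0,1.24,0.02,3.5,0],[0,1.24,0.02,3.5,0],[0,1.24,0.02,3.5,0]]]'
cat > f.py <<'E'
from h import *
F=[];p=[]
for i in range(14):
    bot.capture("top"); o=bot.get_obs(); F.append(o["contact_force"]); p.append(o["tool_pos"])
F=np.array(F); a=np.array([-.334,.075,.94]); a/=np.linalg.norm(a)
print(o["time"],"F",F.mean(0).round(2),F.std(0).round(2),"axial",(F@a).mean().round(2),"pos",np.mean(p,0).round(2),"grip",o["grip_width"])
E
python3 f.py; python3 ang.py w7.png
```

```text
time: 9.5
tool_pos: [540.8, -133.5, 148.2]
tcp_rot: [3.141, -0.0, -0.221]
contact_force: [0.2, 0.9, -0.6]
grip_width: 17.3
finger_force: 30.0
10.2 F [ 0.04  0.27 -1.07] [0.37 0.41 0.45] axial -1.0 pos [ 540.74 -133.47  147.94] grip 17.429177085720845
n 3111 950 z -38.3 9.5 tilt 19.7 x0 23.4 yspan [-9.2  7.4]
10.25 [ 540.74 -133.45  147.88] [ 3.1415 -0.     -0.2212] [-0.07  0.51 -1.03] 17.292560411199528
```

```bash
python3 -m crank '[[[0,0.04,0,0.11,0],[0,0.08,0,0.23,0],[0,0.12,0,0.34,0],[0,0.17,0,0.45,0],[0,0.21,0,0.56,0],[0,0.24,0,0.66,0],[0,0.24,0,0.66,0],[0,0.24,0,0.66,0],[0,0.24,0,0.66,0],[0,0.24,0,0.66,0]]]'; python3 f.py
```

```text
time: 11.25
tool_pos: [543.1, -134.0, 141.4]
tcp_rot: [3.142, -0.0, -0.221]
contact_force: [-0.3, 0.2, 0.1]
grip_width: 17.2
finger_force: 30.0
11.95 F [-0.53 -0.16 -0.11] [0.35 0.46 0.31] axial 0.06 pos [ 543.07 -133.99  141.29] grip 17.267382043425492
```

```bash
python3 -m crank '[[[0,0.03,0,0.08,0],[0,0.06,0,0.16,0],[0,0.09,0,0.24,0],[0,0.115,0,0.315,0],[0,0.115,0,0.315,0],[0,0.115,0,0.315,0],[0,0.115,0,0.315,0],[0,0.115,0,0.315,0],[0,0.115,0,0.315,0],[0,0.115,0,0.315,0]]]'; python3 f.py; python3 rel.py;python3 -c "
import cv2;a=cv2.imread('pics/w6.png')[60:290,220:480];cv2.imwrite('pics/w9c.png',cv2.resize(a,None,fx=2.5,fy=2.5,interpolation=2))"
```

```text
time: 12.95
tool_pos: [544.2, -134.2, 138.1]
tcp_rot: [3.142, -0.0, -0.221]
contact_force: [-0.4, 0.7, 1.3]
grip_width: 17.0
finger_force: 30.0
13.65 F [-0.77  0.23  0.95] [0.43 0.41 0.32] axial 1.17 pos [ 544.19 -134.25  138.12] grip 17.756544327520317
n 3103 950 z -38.1 9.5 tilt 19.53 x0 23.4 yspan [-9.2  7.4]
13.7 [ 544.19 -134.26  138.12] [ 3.1415 -0.     -0.2213] [-0.03 -0.01  1.68] 17.396157761630015
blue 425
px 302 529 67 194
ellipse ((387.71795654296875, 144.22738647460938), (45.0945930480957, 176.5262908935547), 64.51296997070312)
face normal(tool) [-0.318588   -0.00562449 -0.9478766 ] tiltx -18.577859420366007 tilty -0.339976397497117 3860
ring(tool) [65.46295984 37.60124747 72.2000566 ] world [ 599.8063813  -185.31391761   65.92853616]
-7 364 y [-9.2  7. ] xmax 21.8
-1 320 y [-8.9  6.9] xmax 23.8
5 479 y [-9.5  6.9] xmax 31.2
11 826 y [-13.   11.4] xmax 32.4
23 40 y [-4.9  3.1] xmax 31.8
29 167 y [-7.5  5.4] xmax 33.3
35 161 y [-7.7  5.6] xmax 35.4
41 155 y [-8.1  5.8] xmax 37.6
47 142 y [-8.   5.4] xmax 39.7
53 135 y [-7.7  5.6] xmax 42.0
59 83 y [-8.1  5.4] xmax 43.5
65 52 y [-6.8  4.3] xmax 44.6
71 36 y [-6.3 12. ] xmax 57.8
77 986 y [-13.2  13. ] xmax 58.3
```

View pics/w9c.png

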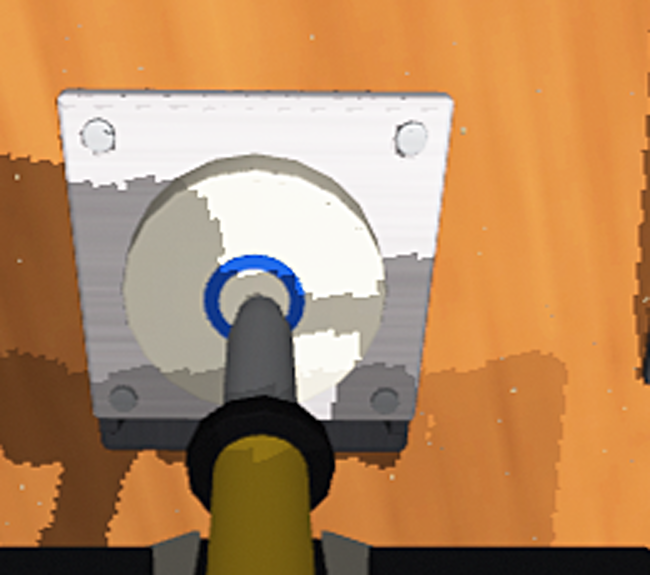

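The tip sits in the ring: the ring is centred near (255,297) and the gauge nose is at (260,297). The tilt is 19.5° and the tip is pushed in about 5.5 mm. I'll add a small nudge, then hand in.

```bash
python3 -m crank '[[[0,0.01,0,0.03,0],[0,0.01,0,0.03,0],[0,0.01,0,0.03,0],[0,0.01,0,0.03,0],[0,0.01,0,0.03,0],[0,0.01,0,0.03,0],[0,0.01,0,0.03,0],[0,0.01,0,0.03,0],[0,0.01,0,0.03,0],[0,0.01,0,0.03,0]]]'; python3 f.py; python3 -c "
from plant import bot
print(bot.close_job())"
```

```text
time: 14.7
tool_pos: [544.3, -134.3, 137.8]
tcp_rot: [3.142, 0.0, -0.221]
contact_force: [-0.7, 0.7, 2.2]
grip_width: 17.1
finger_force: 30.0
15.4 F [-0.77  0.25  1.11] [0.54 0.35 0.52] axial 1.32 pos [ 544.28 -134.28  137.83] grip 17.29746364391354
the job is handed in; nothing more can be done
None
```

The job is handed in at 15.4 s with the gauge still gripped: its tip is inside the blue ring at about 19.5° (the face measures about 19.7°), pressing with about 2.3 N, so the tip is pushed in about 5.8 mm; the verdict was not shown.

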